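# Spindle-sander drums back on their rail in order of size

### The arm

A 6-joint arm with a two-finger parallel gripper is mounted at the origin on a cart in front of the work surface, level with it; the furniture and walls round the work are solid. World frame = base frame: x ahead of the robot, y to its left, z up, the work surface at z = 0. Lengths are in m, angles in rad, forces in N, time in s.
With the tool pointing down it reaches from about 0.275 to 0.875 m from the base axis. Payload 12.5 kg.
Tool frame: the origin (TCP) lies at the very end of the fingers, on their centre line; the grasp point (between the pads) lies 19 mm behind it; z points along the fingers, y is the line along which they close (so a half turn about z gives the same grasp; the last joint's range is limited). The gripper opens to 85 mm and grips with 20 to 120 N. Pads are 22 mm wide; open, the fingers measure 114 mm over their backs; the gripper's body (76 mm by 85 mm) begins 54 mm behind the grasp point. The pads swing forward as they close: fully open they stand 13 mm farther back than shut.
Start: joints at [1.036, 0.351, 1.652, -0, 1.139, -0.085], TCP at [0.239, 0.495, 0.231] pointing down, gripper open.
Joint ranges: [-2.75, 2.75], [-0.79, 2.1], [0.01, 2.65], [-1.57, 4.71], [0.07, 3.14], [-2.87, 2.87]. Speed limits (rad/s): [2.22, 2.22, 2.79, 3.14, 3.14, 3.14].

### API

Orientations are given as a rotation vector (axis times angle).
In Python, from rig import ctrl, cams, workorder, models gives the robot as it stands.
- The arm moves only by the shell command python3 -m jog 'ROWS' [FORCE]. ROWS is a JSON object of lists of equal length, an entry for each row: "rotation": the turn, a rotation vector about the tool's x, y, z in units of 5 degrees (1.0 is 5 degrees), a list of three; "linear": the shift along the tool's x, y, z in mm, a list of three; "gripper": the finger opening in mm, from 0 to 85.4. In form: {"rotation": [[rx, ry, rz], ...], "linear": [[x, y, z], ...], "gripper": [gripper, ...]}. A call has 1 to 20 rows; each row is the pose to reach, as a shift and turn from the pose commanded when the call began, along the tool's axes at that moment; what a row does not reach only later rows make up. A row lasts 1/8 s, in which the tool goes at most 62.5 mm and 10.7 degrees, less where a joint would pass 70% of its speed; a pose out of reach is approached as far as the arm can. A call with a gripper value outside its range is refused whole. The fingers move at their own pace and stop on an object; FORCE is the grip in N (left out, the last holds). Time passes only in rows, so rows that repeat a pose let the fingers close. It gives the time, the measured TCP pose, the force, the opening and the grip force at its end, in the units of the state.
- ctrl.get_obs(): the state, without advancing time (a new reading comes with each control period).
- cams.get_image(name): name is "side" or "top" or "wrist"; returns a dict with "color" (420x560x3 uint8, red, green, blue), "fx", "fy", "cx", "cy" (pixels), "eye" and "orientation" of the camera in the world; the wrist camera has in their place "hand_eye" (4x4, takes a point from camera to tool coordinates, whose origin is the TCP and whose axes are the flange's). Camera axes: x right, y down, z forward; pixel columns grow to the right and rows downward; lengths in m; the calibration is good to about 2 mm. The wrist camera is an equidistant fisheye: a pixel r from the principal point sees the ray r / f radians off the axis. A picture is of the moment at which its call begins: read the wrist's pose just before it. There is no depth.
- workorder.sign_off(): hands the job in; it is judged then, once.
Trained networks look in a picture, given as the dict that the camera call returned (one of the last four; its "shot" number tells which), for a name from the list of things; names that differ only in an ending like _2 or _b are one class to them, and where a whole thing is asked for, a point or a joint stands for the part that bears it (a point fixed in the world has none). Each returns a list of dicts, best first, with "score" (0 to 1); they miss things now and then, are a little off and sometimes report something else, mostly with a low value. They report only what shows in the picture. A call takes as long as a camera call. They do not tell look-alikes from the thing itself.
- models.trace(picture, target): "mask" (420x560 bool, what is visible of it) and "box" ([left, top, width, height] in pixels, round what is visible of it).
The state is a dict: "t": time; "joint_positions": joint angles; "qd": joint speeds; "joint_efforts": joint torques, N m; "tcp_pos": TCP position; "tcp_rot": TCP orientation; "ft_force": force on the tool from outside, world axes, zero at the start; "wrist_torque": the same for the moment, N m; "finger_gap": finger opening in m; "grasp_force": force on a finger pad.
Only numpy, scipy, OpenCV 4.12 (cv2) and the standard library are available. Lean on these libraries where they do the work, as an engineer would, in place of code of your own. Each camera call takes 0.05 s, during which the arm holds its last target. There are 200 camera calls.

### The job

Put the four sanding drums of the spindle sander back on the dowels of their wooden rail in order of diameter: the slimmest on the dowel with the smallest round foot, at the end where the dowels are closest together, and so on up to the thickest on the dowel with the largest foot. Each must stand upright over its dowel, all the way down on the foot, and the little glue bottle among them must not be knocked over.

Things in the scene. Friction and masses are not known exactly. Their poses are not given: they have to be found in the camera images.
- drum_1: The slimmest of four sanding drums: 32 mm outer diameter, 80 mm high like the others, standing upright on the 3 mm thick grey mat. Rigid; black core, steel washer on each end, brown abrasive sleeve, and a 20 mm bore right through along its axis; same either way up. Origin: centre of its underside; z up along the bore. Grip it across its outside from above; about 100 g.
- drum_2: The second slimmest of four sanding drums: 42 mm outer diameter, 80 mm high like the others, standing upright on the 3 mm thick grey mat. Rigid; black core, steel washer on each end, brown abrasive sleeve, and a 20 mm bore right through along its axis; same either way up. Origin: centre of its underside; z up along the bore. Grip it across its outside from above; about 150 g.
- drum_3: The second thickest of four sanding drums: 53 mm outer diameter, 80 mm high like the others, standing upright on the 3 mm thick grey mat. Rigid; black core, steel washer on each end, brown abrasive sleeve, and a 20 mm bore right through along its axis; same either way up. Origin: centre of its underside; z up along the bore. Grip it across its outside from above; about 200 g.
- drum_4: The thickest of four sanding drums: 64 mm outer diameter, 80 mm high like the others, standing upright on the 3 mm thick grey mat. Rigid; black core, steel washer on each end, brown abrasive sleeve, and a 20 mm bore right through along its axis; same either way up. Origin: centre of its underside; z up along the bore. Grip it across its outside from above; about 250 g.
- dowel_1: Fixed upright dowel on a pale plank, at the end where dowels stand closest; smallest foot. 12 mm thick, 51 mm tall, the top 13 mm tapered to a 5 mm tip; foot: brown wooden disc 32 mm wide, 5 mm thick. Origin: on its axis at the foot's top face (23 mm above the bench), where a seated drum's underside rests; z up; the row runs along y, dowel_1 to 4 towards -y, 53, 63.5, 74.5 mm apart (seated drums: 16 mm gaps).
- dowel_2: Fixed upright dowel on a pale plank, second in the row; second smallest foot. 12 mm thick, 51 mm tall, the top 13 mm tapered to a 5 mm tip; foot: brown wooden disc 42 mm wide, 5 mm thick. Origin: on its axis at the foot's top face (23 mm above the bench), where a seated drum's underside rests; z up; the row runs along y, dowel_1 to 4 towards -y, 53, 63.5, 74.5 mm apart (seated drums: 16 mm gaps).
- dowel_3: Fixed upright dowel on a pale plank, third in the row; second largest foot. 12 mm thick, 51 mm tall, the top 13 mm tapered to a 5 mm tip; foot: brown wooden disc 53 mm wide, 5 mm thick. Origin: on its axis at the foot's top face (23 mm above the bench), where a seated drum's underside rests; z up; the row runs along y, dowel_1 to 4 towards -y, 53, 63.5, 74.5 mm apart (seated drums: 16 mm gaps).
- dowel_4: Fixed upright dowel on a pale plank, at the end where dowels stand farthest apart; largest foot. 12 mm thick, 51 mm tall, the top 13 mm tapered to a 5 mm tip; foot: brown wooden disc 64 mm wide, 5 mm thick. Origin: on its axis at the foot's top face (23 mm above the bench), where a seated drum's underside rests; z up; the row runs along y, dowel_1 to 4 towards -y, 53, 63.5, 74.5 mm apart (seated drums: 16 mm gaps).
- glue_bottle: Small white glue bottle with a nozzle, 33 mm in diameter and 100 mm high, standing loose on the grey mat among the drums. Origin: centre of its underside; z up. Not to be knocked over.
Not all that is in view belongs to the job. What is shaped like the drum_1 but turquoise or yellow is not meant.

How it is judged:
By the outcome, as a careful person would: the job done as asked, in the order asked, and still so for the second after the job is handed in, with the robot touching nothing.
It also fails if it takes over 109 s, if anything falls off the work surface, if the arm or the gripper's body presses on something with over 40 N, if the wrist force passes 120 N, or if a joint passes its speed limit or range.

## Working session

There is one attempt and no reset: what is moved stays moved. The work goes in short steps, Python scripts to look and compute and a shell command to move; the robot and the scene stay as the last step left them, time stands still between calls to the robot, and variables do not carry over. Pictures are saved under pics/ and viewed, at most 14 in all, crops included, and the job is handed in when it is done.

```bash
mkdir -p pics; ls
python3 - <<'E'
from rig import ctrl,cams,models
import cv2,numpy as np
o=ctrl.get_obs()
print({k:np.round(v,3).tolist() for k,v in o.items()})
for n in ["top","side"]:
    p=cams.get_image(n)
    cv2.imwrite(f"pics/{n}0.png",p["color"][:,:,::-1])
    print(n,p["fx"],p["fy"],p["cx"],p["cy"],p["eye"],p["orientation"])
    for t in ["drum_1","dowel_1","glue_bottle"]:
        for d in models.trace(p,t): print(t,round(d["score"],2),d["box"])
E
```

```text
pics
{'t': 0.0, 'joint_positions': [1.036, 0.351, 1.652, 0.0, 1.139, -0.085], 'qd': [-0.001, -0.0, 0.001, -0.0, 0.0, -0.0], 'joint_efforts': [0.001, -50.61, -29.141, -0.0, 0.005, 0.0], 'tcp_pos': [0.239, 0.495, 0.231], 'tcp_rot': [-0.701, -3.062, 0.002], 'ft_force': [-0.4, 0.171, -0.022], 'wrist_torque': [0.043, -0.019, -0.036], 'grasp_force': 0.0, 'finger_gap': 0.085}
top 520.9667769902746 520.9667769902746 280.4960664194555 207.60856089630397 [4.83147529e-01 2.58092359e-04 1.22456655e+00] [-2.20427127  2.17840297 -0.10041467]
drum_1 0.81 [201.0, 130.2, 15.5, 21.0]
drum_1 0.77 [211.6, 247.0, 18.9, 19.2]
drum_1 0.7 [142.9, 180.3, 34.2, 31.2]
drum_1 0.67 [138.9, 244.2, 30.9, 23.7]
drum_1 0.62 [275.1, 194.8, 11.8, 18.1]
drum_1 0.54 [211.7, 198.8, 22.0, 15.9]
dowel_1 0.94 [351.2, 221.0, 21.1, 20.9]
dowel_1 0.69 [369.0, 245.5, 14.0, 16.6]
dowel_1 0.6 [379.3, 267.2, 13.2, 9.5]
dowel_1 0.58 [334.2, 190.0, 19.2, 24.0]
glue_bottle 0.62 [177.9, 217.4, 18.2, 16.4]
side 508.82209644383664 508.82209644383664 271.80958452901257 209.6167975530852 [ 0.39317208 -0.89476536  0.83039063] [-2.26035642  0.26851527 -0.09455038]
drum_1 0.95 [198.1, 144.1, 19.8, 29.4]
drum_1 0.8 [202.9, 175.0, 17.7, 34.7]
drum_1 0.79 [266.5, 203.5, 19.1, 30.2]
drum_1 0.76 [304.9, 157.3, 14.8, 26.5]
drum_1 0.69 [245.4, 137.6, 21.7, 34.8]
drum_1 0.56 [253.8, 170.2, 13.7, 27.8]
dowel_1 0.86 [280.0, 252.0, 30.7, 31.2]
dowel_1 0.75 [258.2, 268.4, 20.6, 31.0]
dowel_1 0.63 [214.9, 304.8, 17.3, 25.3]
dowel_1 0.52 [239.1, 287.5, 18.0, 26.9]
glue_bottle 0.85 [230.6, 150.6, 15.8, 35.7]
```

Run:
```python
import cv2
a=cv2.imread("pics/top0.png");cv2.imwrite("pics/top0c.png",cv2.resize(a[100:300,120:400],None,fx=2.85,fy=2.85,interpolation=cv2.INTER_CUBIC))
```

```text
(no output)
```

View pics/top0c.png

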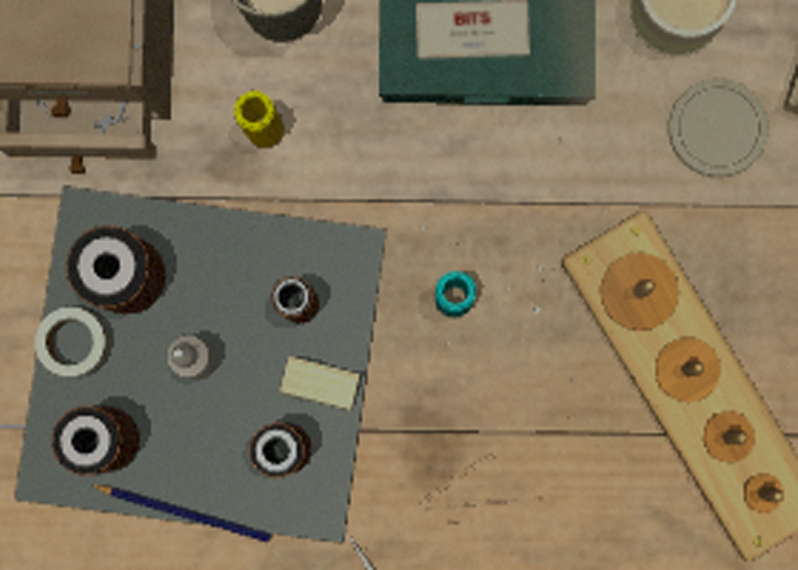

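View pics/side0.png

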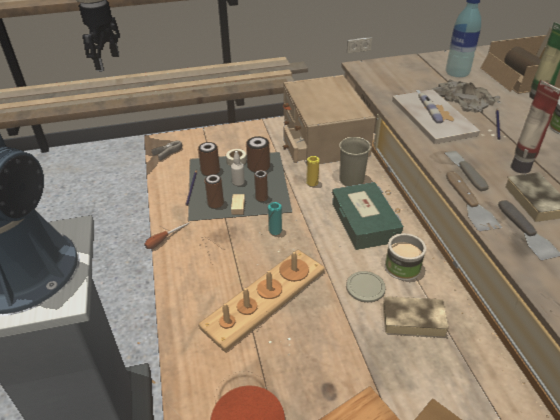

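The crop of the top view shows drum_4 at crop (107,265), drum_3 (86,440), drum_1 (292,297), drum_2 (277,450) and the bottle (187,355). The rail's feet run from the largest at (640,290) to the smallest at (768,493). In the side view the smallest foot is at (227,320) and the largest at (293,268). The turquoise and yellow tubes are decoys.

```bash
cat > h.py <<'E'
import numpy as np,cv2
from scipy.spatial.transform import Rotation as R
from scipy.optimize import least_squares
from rig import ctrl,cams,models
def rays(p,uv):
    uv=np.atleast_2d(uv); d=np.c_[(uv[:,0]-p["cx"])/p["fx"],(uv[:,1]-p["cy"])/p["fy"],np.ones(len(uv))]
    return R.from_rotvec(p["orientation"]).apply(d),np.array(p["eye"])
def on_z(p,uv,z):
    d,e=rays(p,uv); return (e+d*((z-e[2])/d[:,2])[:,None])[:,:2]
def wrist():
    o=ctrl.get_obs(); p=cams.get_image("wrist"); return p,o
def wrist_on_z(p,o,uv,z):
    uv=np.atleast_2d(uv).astype(float); q=(uv-[p["cx"],p["cy"]])/[p["fx"],p["fy"]]
    th=np.linalg.norm(q,axis=1); s=np.where(th>1e-9,np.sin(th)/np.maximum(th,1e-9),1)
    d=np.c_[q*s[:,None],np.cos(th)]; H=np.array(p["hand_eye"]); Rt=R.from_rotvec(o["tcp_rot"])
    d=Rt.apply(d@H[:3,:3].T); e=Rt.apply(H[:3,3])+o["tcp_pos"]
    return (e+d*((z-e[2])/d[:,2])[:,None])[:,:2]
def circ(xy):
    f=lambda c:np.hypot(xy[:,0]-c[0],xy[:,1]-c[1])-c[2]
    s=least_squares(f,[*xy.mean(0),.02],loss="soft_l1",f_scale=.001); return s.x
def go(x,y,z,yaw=None):
    """tool-axis shift (mm) and z turn (units 5deg) to a world TCP; yaw = closing line direction, deg"""
    o=ctrl.get_obs(); Rt=R.from_rotvec(o["tcp_rot"]); l=Rt.inv().apply(np.array([x,y,z])-o["tcp_pos"])*1000
    ty=Rt.apply([0,1,0]); cur=np.degrees(np.arctan2(ty[1],ty[0])); rz=0
    if yaw is not None: rz=-((yaw-cur+90)%180-90)/5   # tool z points down
    print("lin",l.round(1),"rz",round(rz,2),"or",round(rz-36*np.sign(rz),2),"yaw",cur.round(1),"j6",np.round(o["joint_positions"][5],2),"tilt",np.round(Rt.apply([0,0,1]),4))
E
python3 - <<'E'
from h import *
p=cams.get_image("top"); im=p["color"]; K=4
big=cv2.resize(im,None,fx=K,fy=K,interpolation=cv2.INTER_CUBIC); hsv=cv2.cvtColor(big,cv2.COLOR_RGB2HSV).astype(int)
def con(c,r,m,z):
    mm=np.zeros(m.shape,np.uint8); cv2.circle(mm,(int(c[0]*K),int(c[1]*K)),int(r*K),1,-1); mm&=m.astype(np.uint8)
    cs,_=cv2.findContours(mm,cv2.RETR_EXTERNAL,cv2.CHAIN_APPROX_NONE); k=cv2.convexHull(max(cs,key=cv2.contourArea))[:,0]
    k=max(cs,key=cv2.contourArea)[:,0]
    return circ(on_z(p,(k+.5)/K-.5,z))
C=lambda x,y:(x/2.85+120,y/2.85+100)
ring=(hsv[:,:,1]<60)&(hsv[:,:,2]>125)
for n,c,r in [("d1",C(292,297),9),("d2",C(277,450),10),("d3",C(86,440),12),("d4",C(107,265),14)]:
    print(n,con(c,r,ring,.083).round(4))
print("bottle",on_z(p,C(184,353),.103))
foot=(hsv[:,:,1]>125)
F=[]
for n,c,r in [("f1",C(766,493),9),("f2",C(730,437),12),("f3",C(688,369),15),("f4",C(640,290),17)]:
    v=con(c,r,foot,.023);F.append(v);print(n,v.round(4))
F=np.array(F);print(np.linalg.norm(np.diff(F[:,:2],axis=0),axis=1))
q,o=wrist(); cv2.imwrite("pics/w0.png",q["color"][:,:,::-1]); print(q["fx"],np.round(q["hand_eye"],3))
E
```

```text
d1 [0.5759 0.1105 0.0117]
d2 [0.4578 0.1197 0.015 ]
d3 [0.4637 0.2652 0.0181]
d4 [0.5979 0.2529 0.0211]
bottle [[0.52967043 0.18741276]]
f1 [ 0.4264 -0.2669  0.0165]
f2 [ 0.4714 -0.2395  0.0212]
f3 [ 0.5254 -0.206   0.0268]
f4 [ 0.5883 -0.1669  0.032 ]
[0.05268911 0.0635663  0.07408655]
325.19226210127806 [[ 0.001 -0.946 -0.325  0.083]
 [ 1.     0.001  0.001 -0.001]
 [-0.    -0.325  0.946 -0.144]
 [ 0.     0.     0.     1.   ]]
```

View pics/w0.png

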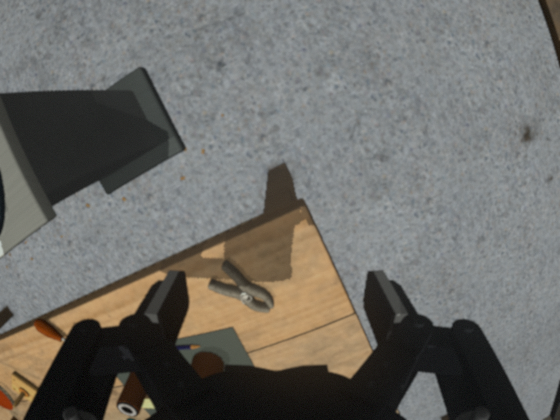

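```bash
python3 -c "
from h import *
go(.5979,.2529,.19,90)"
```

```text
lin [-428.5  -62.3   41.2] rz -5.15 or 30.85 yaw 64.2 j6 -0.08 tilt [-1.e-04 -1.e-04 -1.e+00]
```

```bash
python3 -m jog '{"rotation":[[0,0,-2],[0,0,-4],[0,0,-5.15],[0,0,-5.15],[0,0,-5.15],[0,0,-5.15],[0,0,-5.15],[0,0,-5.15],[0,0,-5.15],[0,0,-5.15]],"linear":[[-55,-8,5],[-110,-16,10],[-165,-24,15],[-220,-32,20],[-275,-40,25],[-330,-48,30],[-385,-56,36],[-428.5,-62.3,41],[-428.5,-62.3,41],[-428.5,-62.3,41]],"gripper":[85,85,85,85,85,85,85,85,85,85]}' 60
python3 - <<'E'
from h import *
p,o=wrist(); im=p["color"]; cv2.imwrite("pics/w1.png",im[:,:,::-1])
for d in models.trace(p,"drum_1"): print(round(d["score"],2),d["box"])
go(.5979,.2529,.05,90)
E
```

```text
t: 1.75
tcp_pos: [0.5974, 0.2531, 0.1901]
tcp_rot: [-0.001, -3.141, 0.0]
ft_force: [0.3, 1.3, -0.2]
finger_gap: 0.0851
grasp_force: 0.0
0.89 [237.9, 153.6, 75.1, 86.9]
0.8 [98.9, 152.4, 56.8, 49.3]
0.78 [189.8, 276.7, 8.0, 32.2]
0.64 [4.2, 163.3, 62.3, 43.6]
0.63 [93.0, 27.1, 69.7, 48.8]
lin [ -0.7  -0.8 140.5] rz 0.01 or -35.99 yaw 90.0 j6 -1.24 tilt [ 0.e+00  1.e-04 -1.e+00]
```

View pics/w1.png

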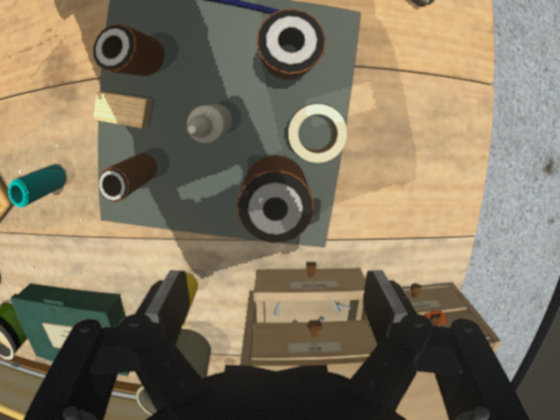

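The wrist view shows the drum tops: drum_4 at (276,208), drum_3 (291,40), drum_1 (114,184), drum_2 (113,47). The bottle is at (207,125) and the drawer knob at (311,268).

Run:
```python
from h import *
p,o=wrist(); im=p["color"]; K=4
big=cv2.resize(im,None,fx=K,fy=K,interpolation=cv2.INTER_CUBIC); v=cv2.cvtColor(big,cv2.COLOR_RGB2GRAY)
for n,c,r in [("d4",(276,208),17),("d3",(291,40),15),("d1",(114,184),9),("d2",(113,47),10)]:
    m=np.zeros(v.shape,np.uint8); cv2.circle(m,(c[0]*K,c[1]*K),r*K,1,-1); m&=(v<70).astype(np.uint8)   # dark bore
    cs,_=cv2.findContours(m,cv2.RETR_EXTERNAL,cv2.CHAIN_APPROX_NONE)
    k=min((q for q in cs if cv2.contourArea(q)>300),key=lambda q:np.linalg.norm(q[:,0].mean(0)-np.array(c)*K))[:,0]
    print(n,circ(wrist_on_z(p,o,(k+.5)/K-.5,.083)).round(4))
t=cams.get_image("top")
print("knob",on_z(t,(78/2.85+120,170/2.85+100),.05),on_z(t,(78/2.85+120,170/2.85+100),.1), wrist_on_z(p,o,(311,263),.05),wrist_on_z(p,o,(311,263),.1))
```

```text
d4 [0.6001 0.2518 0.01  ]
d3 [0.4655 0.2638 0.0094]
d1 [0.5778 0.1106 0.0078]
d2 [0.4599 0.1186 0.0089]
knob [[0.67645218 0.28392147]] [[0.66822342 0.27184623]] [[0.66867824 0.28814786]] [[0.64145317 0.28190162]]
```

```bash
python3 -m jog '{"rotation":[[0,0,0],[0,0,0],[0,0,0],[0,0,0],[0,0,0],[0,0,0],[0,0,0],[0,0,0],[0,0,0]],"linear":[[-2,-1,45],[-2,-1,90],[-2,-1,125],[-2,-1,140],[-2,-1,140],[-2,-1,140],[-2,-1,140],[-2,-1,140],[-2,-1,140]],"gripper":[85,85,85,85,85,50,50,50,50]}' 60
```

```text
t: 3.08
tcp_pos: [0.6009, 0.2524, 0.0526]
tcp_rot: [0.0, 3.139, 0.002]
ft_force: [-1.7, 0.3, 6.0]
finger_gap: 0.0617
grasp_force: 65.9
```

```bash
python3 -m jog '{"rotation":[[0,0,0],[0,0,0],[0,0,0],[0,0,-1],[0,0,-2.5],[0,0,-4],[0,0,-5.5],[0,0,-6.34],[0,0,-6.34],[0,0,-6.34],[0,0,-6.34],[0,0,-6.34],[0,0,-6.34]],"linear":[[0,0,-45],[0,0,-95],[2,-20,-135],[4,-75,-140],[6,-130,-140],[8,-185,-140],[10,-240,-140],[12,-295,-140],[12,-345,-140],[12,-390,-140],[12,-419,-140],[12,-419,-140],[12,-419,-140]],"gripper":[50,50,50,50,50,50,50,50,50,50,50,50,50]}'
python3 - <<'E'
from h import *
p,o=wrist(); cv2.imwrite("pics/w2.png",p["color"][:,:,::-1])
for d in models.trace(p,"dowel_1"): print(round(d["score"],2),d["box"])
go(.5883,-.1669,.19,121.7)
E
```

```text
t: 4.7
tcp_pos: [0.5877, -0.1666, 0.1907]
tcp_rot: [-0.857, 3.022, 0.0]
ft_force: [0.3, 0.2, -2.9]
finger_gap: 0.0619
grasp_force: 67.8
0.94 [238.1, 158.0, 69.4, 39.7]
0.83 [250.9, 25.3, 44.9, 41.6]
0.81 [258.2, 1.6, 31.8, 9.8]
0.57 [246.2, 84.1, 57.0, 54.6]
lin [-0.  -0.9  0.6] rz 0.01 or -35.99 yaw 121.7 j6 -2.48 tilt [ 2.e-04  1.e-04 -1.e+00]
```

View pics/w2.png

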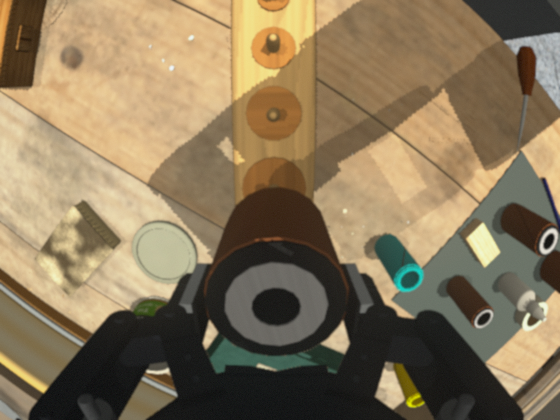

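The held drum's top is at (277,306). Feet 3 and 2 are clear at (274,113) and (273,46), and foot 4 is partly hidden at (274,175). I'll measure the feet and the held drum in the same picture.

```bash
cat >> h.py <<'E'
TOP=np.array([[.4264,-.2669],[.4714,-.2395],[.5254,-.2060],[.5883,-.1669]])
def feet():
    p,o=wrist(); off=[]
    for d in models.trace(p,"dowel_1"):
        l,t,w,h=d["box"]
        if d["score"]<.5 or t<3: continue
        cs,_=cv2.findContours(d["mask"].astype(np.uint8),cv2.RETR_EXTERNAL,cv2.CHAIN_APPROX_NONE)
        k=max(cs,key=cv2.contourArea)[:,0]; c=circ(wrist_on_z(p,o,k,.023)); i=np.argmin(np.linalg.norm(TOP-c[:2],axis=1))
        print("foot",i+1,c.round(4),"minus top (mm)",((c[:2]-TOP[i])*1000).round(1))
    return p,o
def held(p,o,c,r,ztop,thr=70):
    K=4; v=cv2.cvtColor(cv2.resize(p["color"],None,fx=K,fy=K,interpolation=cv2.INTER_CUBIC),cv2.COLOR_RGB2GRAY)
    m=np.zeros(v.shape,np.uint8); cv2.circle(m,(c[0]*K,c[1]*K),r*K,1,-1); m&=(v<thr).astype(np.uint8)
    cs,_=cv2.findContours(m,cv2.RETR_EXTERNAL,cv2.CHAIN_APPROX_NONE)
    k=min((q for q in cs if cv2.contourArea(q)>300),key=lambda q:np.linalg.norm(q[:,0].mean(0)-np.array(c)*K))[:,0]
    x=circ(wrist_on_z(p,o,(k+.5)/K-.5,ztop)); print("held bore",x.round(4),"minus tcp",((x[:2]-o["tcp_pos"][:2])*1000).round(1)); return x
E
python3 - <<'E'
from h import *
p,o=feet(); held(p,o,(277,306),32,o["tcp_pos"][2]+.0305)
E
```

```text
foot 2 [ 0.4742 -0.241   0.0203] minus top (mm) [ 2.8 -1.5]
foot 3 [ 0.5276 -0.2076  0.0254] minus top (mm) [ 2.2 -1.6]
foot 4 [ 0.5838 -0.1725  0.0246] minus top (mm) [-4.5 -5.6]
held bore [ 0.5879 -0.1673  0.0102] minus tcp [ 0.1 -1.1]
```

```bash
python3 -m jog '{"rotation":[[0,0,0],[0,0,0],[0,0,0],[0,0,0],[0,0,0],[0,0,0],[0,0,0]],"linear":[[-1.7,-2.3,35],[-1.7,-2.3,60],[-1.7,-2.3,72],[-1.7,-2.3,84],[-1.7,-2.3,98],[-1.7,-2.3,110],[-1.7,-2.3,114]],"gripper":[50,50,50,50,50,50,50]}'
```

```text
t: 5.78
tcp_pos: [0.5901, -0.1681, 0.0755]
tcp_rot: [0.857, -3.022, -0.001]
ft_force: [0.4, -0.5, -2.4]
finger_gap: 0.0618
grasp_force: 67.7
```

```bash
python3 -m jog '{"rotation":[[0,0,0],[0,0,0],[0,0,0],[0,0,0],[0,0,0],[0,0,0],[0,0,0],[0,0,0],[0,0,0]],"linear":[[0,0,2],[0,0,4],[0,0,4],[0,0,4],[0,0,4],[0,0,4],[0,0,-30],[0,0,-80],[0,0,-125]],"gripper":[50,50,50,85,85,85,85,85,85]}'
python3 - <<'E'
from h import *
p,o=wrist(); cv2.imwrite("pics/w3.png",p["color"][:,:,::-1]); go(.4655,.2638,.19,90)
E
```

```text
t: 6.9
tcp_pos: [0.5904, -0.1682, 0.2031]
tcp_rot: [-0.857, 3.022, -0.0]
ft_force: [0.1, -0.2, -0.1]
finger_gap: 0.0855
grasp_force: 0.0
lin [-119.   435.1   17. ] rz 6.34 or -29.66 yaw 121.7 j6 -2.48 tilt [ 0.0083 -0.0031 -1.    ]
```

View pics/w3.png

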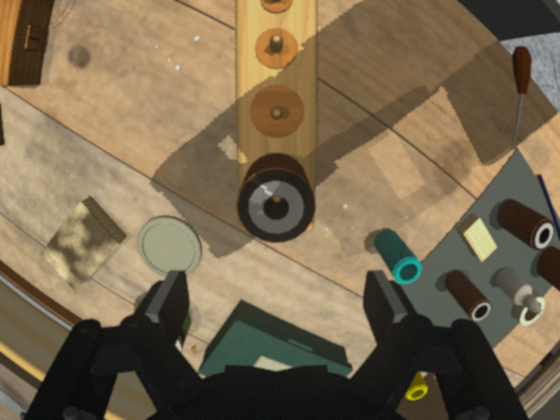

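Drum_4 stands fully down on its foot, with the dowel visible inside the bore at (276,205). Next is drum_3.

```bash
python3 -m jog '{"rotation":[[0,0,1],[0,0,2.5],[0,0,4],[0,0,5.5],[0,0,6.34],[0,0,6.34],[0,0,6.34],[0,0,6.34],[0,0,6.34],[0,0,6.34],[0,0,6.34],[0,0,6.34],[0,0,6.34],[0,0,6.34],[0,0,6.34],[0,0,6.34],[0,0,6.34],[0,0,6.34],[0,0,6.34]],"linear":[[-13,50,0],[-28,105,5],[-43,160,10],[-59,215,10],[-74,270,10],[-89,325,10],[-104,380,10],[-119,435,10],[-119,435,10],[-119,435,35],[-119,435,80],[-119,435,120],[-119,435,145],[-119,435,153],[-119,435,153],[-119,435,153],[-119,435,153],[-119,435,153],[-119,435,153]],"gripper":[85,85,85,85,85,85,85,85,85,85,85,85,85,85,85,40,40,40,40]}'
python3 -c "
from h import *
o=ctrl.get_obs();T=o['tcp_pos'];d=TOP[2]+[.0024,-.0016]
go(d[0],d[1],.19,121.7)"
```

```text
t: 9.32
tcp_pos: [0.4638, 0.2648, 0.0497]
tcp_rot: [0.0, 3.14, 0.001]
ft_force: [-3.0, -1.8, 10.3]
finger_gap: 0.0518
grasp_force: 61.5
lin [ -64.3 -472.3 -140.5] rz -6.34 or 29.66 yaw 90.0 j6 -1.14 tilt [ 1.8e-03  7.0e-04 -1.0e+00]
```

```bash
python3 -m jog '{"rotation":[[0,0,0],[0,0,0],[0,0,0],[0,0,-1],[0,0,-2.5],[0,0,-4],[0,0,-5.5],[0,0,-6.34],[0,0,-6.34],[0,0,-6.34],[0,0,-6.34],[0,0,-6.34],[0,0,-6.34],[0,0,-6.34]],"linear":[[0,0,-45],[0,0,-95],[-3,-20,-135],[-10,-75,-140],[-18,-130,-140],[-25,-185,-140],[-33,-240,-140],[-41,-295,-140],[-48,-350,-140],[-55,-405,-140],[-62,-450,-140],[-64.3,-472.3,-140],[-64.3,-472.3,-140],[-64.3,-472.3,-140]],"gripper":[40,40,40,40,40,40,40,40,40,40,40,40,40,40]}'
python3 - <<'E'
from h import *
p,o=feet(); cv2.imwrite("pics/w4.png",p["color"][:,:,::-1]); held(p,o,(277,306),30,o["tcp_pos"][2]+.0333)
print(o["tcp_pos"])
E
```

```text
t: 11.08
tcp_pos: [0.5272, -0.2066, 0.1883]
tcp_rot: [0.858, -3.022, -0.001]
ft_force: [0.0, 0.5, -0.1]
finger_gap: 0.0521
grasp_force: 63.6
foot 3 [ 0.5266 -0.2086  0.0249] minus top (mm) [ 1.2 -2.6]
foot 1 [ 0.4291 -0.269   0.0154] minus top (mm) [ 2.7 -2.1]
foot 2 [ 0.4735 -0.241   0.021 ] minus top (mm) [ 2.1 -1.5]
held bore [ 0.5296 -0.2063  0.0102] minus tcp [2.5 0.4]
[ 0.52716598 -0.2066396   0.18830216]
```

View pics/w4.png

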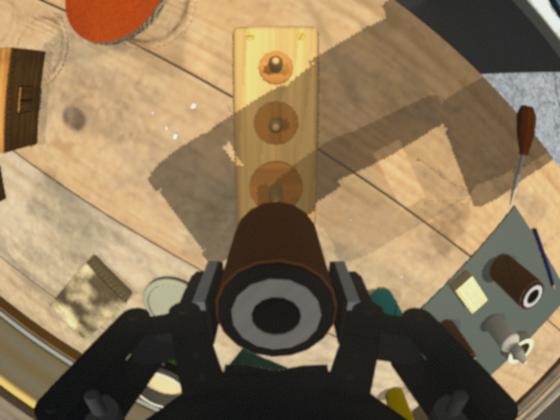

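Drum_3 is held level, its bore at (276,314), with foot 3 just below it at (276,185). I'll correct by about 2 mm along tool x and lower it.

```bash
python3 -m jog '{"rotation":[[0,0,0],[0,0,0],[0,0,0],[0,0,0],[0,0,0],[0,0,0],[0,0,0],[0,0,0]],"linear":[[2.2,-0.2,35],[2.2,-0.2,60],[2.2,-0.2,72],[2.2,-0.2,84],[2.2,-0.2,98],[2.2,-0.2,110],[2.2,-0.2,114],[2.2,-0.2,114]],"gripper":[40,40,40,40,40,40,40,40]}'
```

```text
t: 12.18
tcp_pos: [0.5256, -0.2092, 0.0742]
tcp_rot: [0.857, -3.022, -0.0]
ft_force: [0.2, 0.2, -2.0]
finger_gap: 0.052
grasp_force: 63.6
```

```bash
python3 -m jog '{"rotation":[[0,0,0],[0,0,0],[0,0,0],[0,0,0],[0,0,0],[0,0,0],[0,0,0],[0,0,0],[0,0,0],[0,0,0]],"linear":[[0,0,2],[0,0,4],[0,0,4],[0,0,4],[0,0,4],[0,0,4],[0,0,4],[0,0,-30],[0,0,-80],[0,0,-125]],"gripper":[40,40,40,85,85,85,85,85,85,85]}'
python3 - <<'E'
from h import *
p,o=wrist(); cv2.imwrite("pics/w5.png",p["color"][:,:,::-1]); print(o["tcp_pos"]); go(.4599,.1186,.19,90)
E
```

```text
t: 13.42
tcp_pos: [0.5255, -0.2091, 0.201]
tcp_rot: [-0.857, 3.022, -0.0]
ft_force: [0.7, -0.3, 0.4]
finger_gap: 0.085
grasp_force: 0.0
[ 0.52552118 -0.20910904  0.20096778]
lin [-114.9  315.4   15.1] rz 6.34 or -29.66 yaw 121.7 j6 -2.58 tilt [ 0.0075 -0.0037 -1.    ]
```

View pics/w5.png

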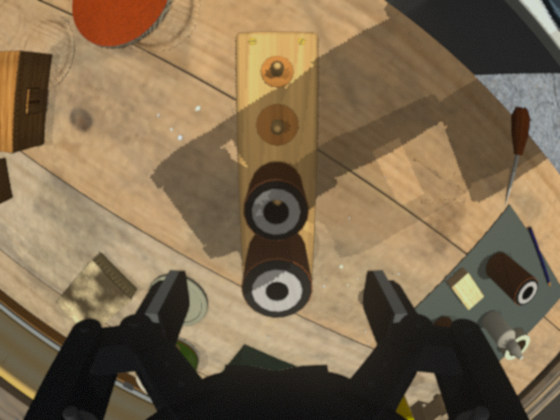

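Drum_3 is seated, with its dowel visible in the bore at (276,207); drum_4 beside it is undisturbed. Next is drum_2.

```bash
python3 -m jog '{"rotation":[[0,0,1],[0,0,2.5],[0,0,4],[0,0,5.5],[0,0,6.34],[0,0,6.34],[0,0,6.34],[0,0,6.34],[0,0,6.34],[0,0,6.34],[0,0,6.34],[0,0,6.34],[0,0,6.34],[0,0,6.34],[0,0,6.34],[0,0,6.34],[0,0,6.34]],"linear":[[-18,50,0],[-38,105,0],[-58,160,5],[-79,215,10],[-99,270,10],[-116,314.6,10],[-116,314.6,10],[-116,314.6,35],[-116,314.6,80],[-116,314.6,120],[-116,314.6,145],[-116,314.6,151],[-116,314.6,151],[-116,314.6,151],[-116,314.6,151],[-116,314.6,151],[-116,314.6,151]],"gripper":[85,85,85,85,85,85,85,85,85,75,75,75,75,30,30,30,30]}'
python3 -c "
from h import *
d=TOP[1]+[.0024,-.0016]
go(d[0],d[1],.19,121.7)"
```

```text
t: 15.6
tcp_pos: [0.4597, 0.1195, 0.0494]
tcp_rot: [0.0, 3.14, 0.0]
ft_force: [-2.4, -1.5, 9.5]
finger_gap: 0.0407
grasp_force: 59.5
lin [ -14.4 -360.6 -140.5] rz -6.34 or 29.66 yaw 90.0 j6 -1.41 tilt [ 1.8e-03  1.0e-04 -1.0e+00]
```

```bash
python3 -m jog '{"rotation":[[0,0,0],[0,0,0],[0,0,0],[0,0,-1],[0,0,-2.5],[0,0,-4],[0,0,-5.5],[0,0,-6.34],[0,0,-6.34],[0,0,-6.34],[0,0,-6.34],[0,0,-6.34],[0,0,-6.34]],"linear":[[0,0,-45],[0,0,-95],[-1,-20,-135],[-3,-70,-140],[-5,-120,-140],[-7,-170,-140],[-9,-220,-140],[-11,-270,-140],[-13,-315,-140],[-14,-350,-140],[-14.4,-360.6,-140],[-14.4,-360.6,-140],[-14.4,-360.6,-140]],"gripper":[30,30,30,30,30,30,30,30,30,30,30,30,30]}'
python3 - <<'E'
from h import *
p,o=feet(); cv2.imwrite("pics/w6.png",p["color"][:,:,::-1]); held(p,o,(277,310),26,o["tcp_pos"][2]+.0336)
print(o["tcp_pos"])
E
```

```text
t: 17.23
tcp_pos: [0.4733, -0.24, 0.1884]
tcp_rot: [0.859, -3.022, -0.0]
ft_force: [-0.8, -0.3, -1.3]
finger_gap: 0.0411
grasp_force: 61.2
foot 1 [ 0.4287 -0.2689  0.0153] minus top (mm) [ 2.3 -2. ]
foot 2 [ 0.4734 -0.2413  0.0205] minus top (mm) [ 2.  -1.8]
held bore [ 0.4744 -0.2405  0.0102] minus tcp [ 1.  -0.5]
[ 0.47334392 -0.24003212  0.18839391]
```

View pics/w6.png

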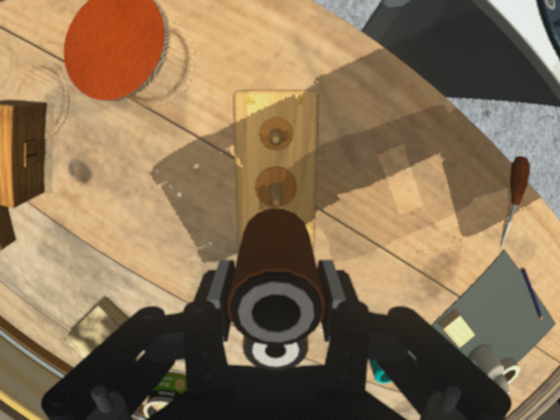

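Drum_2 is held level with its bore at (276,312). Foot 2 is at (276,187), so only about 1 mm of correction is needed.

```bash
python3 -m jog '{"rotation":[[0,0,0],[0,0,0],[0,0,0],[0,0,0],[0,0,0],[0,0,0],[0,0,0],[0,0,0]],"linear":[[1.2,-0.2,35],[1.2,-0.2,60],[1.2,-0.2,72],[1.2,-0.2,84],[1.2,-0.2,98],[1.2,-0.2,110],[1.2,-0.2,115],[1.2,-0.2,115]],"gripper":[30,30,30,30,30,30,30,30]}'
```

```text
t: 18.32
tcp_pos: [0.4724, -0.2419, 0.0731]
tcp_rot: [0.857, -3.022, -0.0]
ft_force: [0.2, -0.1, -0.4]
finger_gap: 0.0411
grasp_force: 61.2
```

```bash
python3 -m jog '{"rotation":[[0,0,0],[0,0,0],[0,0,0],[0,0,0],[0,0,0],[0,0,0],[0,0,0],[0,0,0],[0,0,0],[0,0,0]],"linear":[[0,0,2],[0,0,4],[0,0,4],[0,0,4],[0,0,4],[0,0,4],[0,0,4],[0,0,-30],[0,0,-80],[0,0,-125]],"gripper":[30,30,30,75,75,75,75,75,75,75]}'
python3 - <<'E'
from h import *
p,o=wrist(); cv2.imwrite("pics/w7.png",p["color"][:,:,::-1]); print(o["tcp_pos"]); go(.5778,.1106,.19,90)
E
```

```text
t: 19.58
tcp_pos: [0.4724, -0.2419, 0.1999]
tcp_rot: [-0.857, 3.022, -0.0]
ft_force: [-0.4, -0.3, -0.2]
finger_gap: 0.0754
grasp_force: 0.0
[ 0.4723654  -0.24187303  0.19993914]
lin [-273.7  246.7   14.7] rz 6.34 or -29.66 yaw 121.7 j6 -2.68 tilt [ 0.0068 -0.0043 -1.    ]
```

View pics/w7.png

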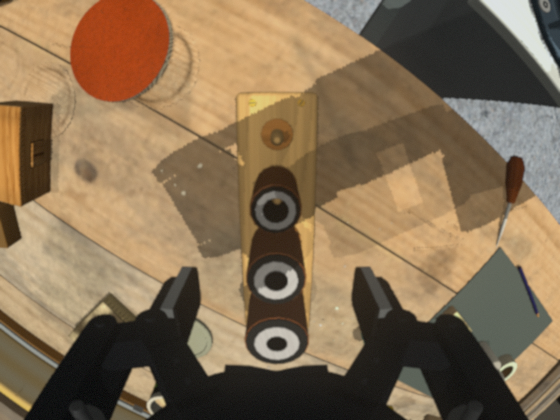

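Three drums are seated in order, and drum_2's dowel tip shows in its bore at (276,208). Next is drum_1.

```bash
python3 -m jog '{"rotation":[[0,0,1],[0,0,2.5],[0,0,4],[0,0,5.5],[0,0,6.34],[0,0,6.34],[0,0,6.34],[0,0,6.34],[0,0,6.34],[0,0,6.34],[0,0,6.34],[0,0,6.34],[0,0,6.34],[0,0,6.34],[0,0,6.34],[0,0,6.34],[0,0,6.34],[0,0,6.34]],"linear":[[-39,35,0],[-79,71,0],[-119,107,5],[-159,143,10],[-199,179,10],[-239,215,10],[-274.5,246.5,10],[-274.5,246.5,10],[-274.5,246.5,35],[-274.5,246.5,80],[-274.5,246.5,120],[-274.5,246.5,144],[-274.5,246.5,150],[-274.5,246.5,150],[-274.5,246.5,150],[-274.5,246.5,150],[-274.5,246.5,150],[-274.5,246.5,150]],"gripper":[75,75,75,75,75,75,75,75,70,70,70,70,70,20,20,20,20,20]}'
python3 -c "
from h import *
d=TOP[0]+[.0024,-.0019]
go(d[0],d[1],.19,121.7)"
```

```text
t: 21.88
tcp_pos: [0.5774, 0.112, 0.0496]
tcp_rot: [0.0, 3.139, 0.0]
ft_force: [-0.8, -0.6, 7.2]
finger_gap: 0.0302
grasp_force: 59.3
lin [ 148.2 -380.9 -140.8] rz -6.34 or 29.66 yaw 90.0 j6 -1.46 tilt [ 2.2e-03  1.0e-04 -1.0e+00]
```

```bash
python3 -m jog '{"rotation":[[0,0,0],[0,0,0],[0,0,0],[0,0,-1],[0,0,-2.5],[0,0,-4],[0,0,-5.5],[0,0,-6.34],[0,0,-6.34],[0,0,-6.34],[0,0,-6.34],[0,0,-6.34],[0,0,-6.34],[0,0,-6.34]],"linear":[[0,0,-45],[0,0,-95],[8,-20,-135],[25,-65,-140],[43,-110,-140],[60,-155,-140],[78,-200,-140],[95,-245,-140],[112,-290,-140],[130,-335,-140],[146,-375,-140],[148.2,-380.9,-140],[148.2,-380.9,-140],[148.2,-380.9,-140]],"gripper":[20,20,20,20,20,20,20,20,20,20,20,20,20,20]}'
python3 - <<'E'
from h import *
p,o=feet(); cv2.imwrite("pics/w8.png",p["color"][:,:,::-1]); held(p,o,(277,312),22,o["tcp_pos"][2]+.0334)
print(o["tcp_pos"],o["joint_positions"][5])
E
```

```text
t: 23.62
tcp_pos: [0.4286, -0.2679, 0.1883]
tcp_rot: [-0.859, 3.022, 0.0]
ft_force: [0.4, 0.6, -0.6]
finger_gap: 0.0304
grasp_force: 59.7
foot 1 [ 0.4286 -0.2691  0.0156] minus top (mm) [ 2.2 -2.2]
held bore [ 0.43   -0.2678  0.0098] minus tcp [1.4 0.1]
[ 0.42857657 -0.26788851  0.18834934] -2.7757117571800456
```

View pics/w8.png

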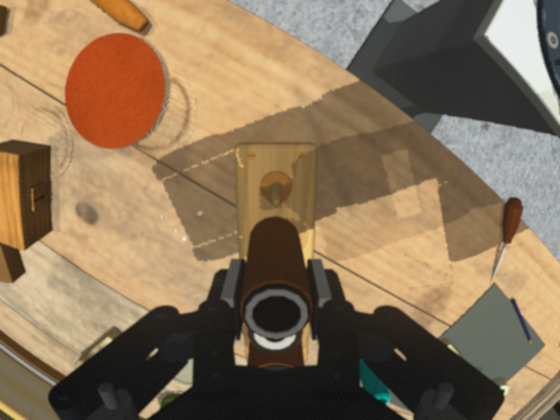

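Drum_1 is held level with its bore at (276,312), and foot 1 is at (276,188). It needs about 1.7 mm of correction.

```bash
python3 -m jog '{"rotation":[[0,0,0],[0,0,0],[0,0,0],[0,0,0],[0,0,0],[0,0,0],[0,0,0],[0,0,0]],"linear":[[1.7,-0.3,35],[1.7,-0.3,60],[1.7,-0.3,72],[1.7,-0.3,84],[1.7,-0.3,98],[1.7,-0.3,110],[1.7,-0.3,115],[1.7,-0.3,115]],"gripper":[20,20,20,20,20,20,20,20]}'
```

```text
t: 24.72
tcp_pos: [0.4269, -0.27, 0.0731]
tcp_rot: [0.857, -3.022, -0.0]
ft_force: [0.6, 0.9, -0.8]
finger_gap: 0.0298
grasp_force: 59.7
```

```bash
python3 -m jog '{"rotation":[[0,0,0],[0,0,0],[0,0,0],[0,0,0],[0,0,0],[0,0,0],[0,0,0],[0,0,0],[0,0,0],[0,0,0],[0,0,0],[0,0,0],[0,0,0],[0,0,0]],"linear":[[0,0,2],[0,0,4],[0,0,4],[0,0,4],[0,0,4],[0,0,4],[0,0,4],[0,0,-30],[0,0,-80],[0,0,-125],[0,0,-160],[60,0,-160],[60,0,-160],[60,0,-160]],"gripper":[20,20,20,75,75,75,75,75,75,75,75,75,75,75]}'
python3 - <<'E'
from h import *
a=cams.get_image("side")["color"]; b,o=wrist(); b=b["color"]
a=cv2.resize(a[100:360,140:400],(420,420)); cv2.imwrite("pics/fin.png",cv2.resize(np.hstack([a,b])[:,:,::-1],None,fx=.8,fy=.8)); print(o["tcp_pos"],o["ft_force"])
E
```

```text
t: 26.48
tcp_pos: [0.3801, -0.2971, 0.2332]
tcp_rot: [0.843, -3.019, 0.007]
ft_force: [-0.0, -0.1, -0.4]
finger_gap: 0.075
grasp_force: 0.0
[ 0.38037369 -0.29687516  0.23311369] [0.17634143 1.30679582 0.95973088]
```

View pics/fin.png

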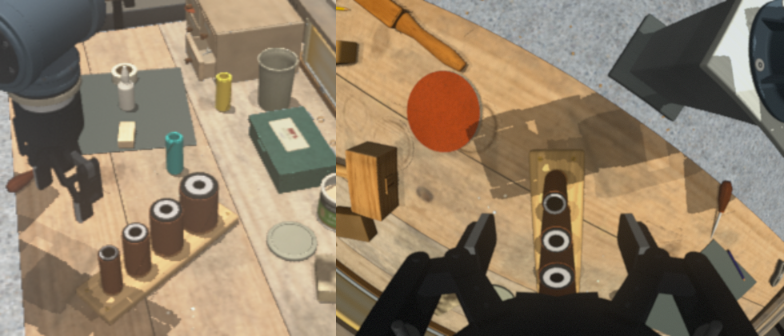

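The side view shows all four drums upright on the rail in ascending size, at (110,270), (137,250), (167,225) and (199,200). The bottle is standing at (126,95) and the gripper is clear.

```bash
python3 -c "
from rig import workorder
print(workorder.sign_off())"
```

```text
the job is handed in; nothing more can be done
None
```

All four drums are back on their dowels in order of diameter, upright and down on their feet as far as the pictures show. The glue bottle is still standing, and I handed the job in at about 26.5 s of the 109 s allowed.

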